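# Lay out the wreath-making station

## Task

Set up this wreath-making place for the next guest: stand each supply upright and fully home in the holder made for it - the bead jar in the round holder with the yellow pad, the green wire spool over the pin of the green spindle base, the wooden pin box in the rectangular tray, and the glue bottle in the small round holder with the blue pad. The glue bottle goes in last, once the other three are in place, because it is easily knocked over. Leave the wreath and the teal pan where they are, and let go of everything at the end.

Things in the scene. Friction and masses are not known exactly. Their poses are not given: they have to be found in the camera images.
- glue_bottle: Loose glue bottle, standing upright: white, blue label band and blue pointed nozzle. Body diameter 36 mm, straight sides from 2 up to 66 mm, then shoulder and nozzle to a total height of 94 mm. About 80 g. Origin at the centre of its underside, z up along its height.
- bead_jar: Loose closed jar of yellow and orange beads, yellow lid: a cylinder, diameter 58 mm, height 62 mm, about 140 g. Origin at the centre of its underside, z up along its height.
- wire_spool: Loose spool of green florist's wire standing on end, with lighter green flanges: outer diameter 60 mm at the flanges (58 mm between), height 50 mm, hole of diameter 28 mm right through along its axis. About 120 g. Rigid. Origin at the centre of its underside, z up along its height.
- pin_box: Loose closed brown wooden box with black corners: 64 mm along its x, 40 mm along its y, 50 mm high, about 110 g. It is the same after a half turn. Origin at the centre of its underside, z up along its height.
- glue_holder: Small round dark-wood holder with a blue pad, for the glue bottle: inside diameter 56 mm, outside 68 mm, floor 4 mm above the table, rim 12 mm above the table. Fixed to the table; origin at the centre of its underside, z up.
- bead_holder: Larger round dark-wood holder with a yellow pad, for the bead jar: inside diameter 78 mm, outside 90 mm, floor 4 mm above the table, rim 12 mm above the table. Fixed to the table; origin at the centre of its underside, z up.
- spindle: Green disc with a thin upright steel pin in its middle, for the wire spool: disc diameter 72 mm, its top 8 mm above the table; pin diameter 9 mm, its tip 40 mm above the table. The spool goes over the pin and rests flat on the disc. Fixed to the table; origin at the centre of its underside, z up.
- box_tray: Rectangular dark-wood tray with a black pad, for the pin box: inside 84 mm along its x and 60 mm along its y (outside 96 by 72), floor 6 mm above the table, rim 14 mm above the table. The box goes in with its long side along the tray's long side, either way round. Fingers do not fit between box and rim: hold the box above the rim. Fixed to the table; origin at the centre of its underside, z up.
- pan: Bystander, not to be moved: teal saucepan, diameter 116 mm, 75 mm high, with a wooden handle along its x reaching 169 mm from the centre, up to 87 mm high. Loose; origin at the centre of its underside.
- wreath: Bystander, not to be moved: green twig wreath lying flat, outside diameter about 160 mm, about 35 mm high. Loose; origin at its centre, on the table.
Not all that is in view belongs to the job. Of the things that look like the glue_bottle, take the one that is farthest to the robot's right at the start.

How it is judged (in metres and radians):
On the way, in this order (a step that is already met when the one before it is completed fails the run):
1. bead jar, wire spool and pin box are in their holders, the glue bottle not yet in its own (horizontal distance between bead_jar and bead_holder below 0.014 m and z of bead_jar in the frame of bead_holder between -0.004 and 0.008 m and angle between each of bead_jar, wire_spool, pin_box's own z axis and vertical below 0.1 rad and horizontal distance between wire_spool and spindle below 0.014 m and z of wire_spool in the frame of spindle between -0.004 and 0.012 m and horizontal distance between pin_box and box_tray below 0.018 m and z of pin_box in the frame of box_tray between -0.004 and 0.01 m and angle between the x axis of pin_box and the x axis of box_tray, either way round below 0.6 rad and not (horizontal distance between glue_bottle and glue_holder below 0.014 m and z of glue_bottle in the frame of glue_holder between -0.004 and 0.008 m and angle between glue_bottle's own z axis and vertical below 0.1 rad)), for 0.2 s.
2. the glue bottle is in its holder, last (horizontal distance between glue_bottle and glue_holder below 0.014 m and z of glue_bottle in the frame of glue_holder between -0.004 and 0.008 m and angle between glue_bottle's own z axis and vertical below 0.1 rad), for 0.2 s.
At the end, for the whole second after the job is handed in: Each supply stands upright (within 0.1 rad), resting on the floor of its own holder (underside within 4 mm of it): jar, spool and bottle centred within 14 mm, box within 18 mm and lengthwise in its tray; all at rest and released (all of step 2 and horizontal distance between bead_jar and bead_holder below 0.014 m and z of bead_jar in the frame of bead_holder between -0.004 and 0.008 m and angle between each of bead_jar, wire_spool, pin_box's own z axis and vertical below 0.1 rad and horizontal distance between wire_spool and spindle below 0.014 m and z of wire_spool in the frame of spindle between -0.004 and 0.012 m and horizontal distance between pin_box and box_tray below 0.018 m and z of pin_box in the frame of box_tray between -0.004 and 0.01 m and angle between the x axis of pin_box and the x axis of box_tray, either way round below 0.6 rad and linear speed of each of bead_jar, wire_spool, pin_box, glue_bottle below 0.02 m/s and angular speed of each of bead_jar, wire_spool, pin_box, glue_bottle below 0.3 rad/s); the robot touches nothing.
It fails at once if the pan is moved more than 20 mm (distance of pan from where it was at the start of the episode above 0.02 m).
It fails at once if the wreath is moved more than 20 mm (distance of wreath from where it was at the start of the episode above 0.02 m).
It also fails if it takes over 118 s, if anything falls off the work surface, if the arm or the gripper's body presses on something with over 40 N, if the wrist force passes 120 N, or if a joint passes its speed limit or range.

## Robot

A 7-joint arm with a two-finger parallel gripper is mounted at the origin on the work surface. World frame = base frame: x ahead of the robot, y to its left, z up, the work surface at z = 0. Lengths are in m, angles in degrees, forces in N, time in s.
With the tool pointing down it reaches from about 0.4 to 0.925 m from the base axis. Payload 4.1 kg.
Tool frame: the origin (TCP) lies on the centre line of the jaws, within the pads' length; the fingertips stand 25 mm ahead of it and the grasp point (between the pads) lies 6 mm ahead of it; z points along the fingers, y is the line along which they close (so a half turn about z gives the same grasp; the last joint's range is limited). The gripper opens to 85 mm and grips with 20 to 120 N. Pads are 22 mm wide; open, the fingers measure 114 mm over their backs; the gripper's body (76 mm by 85 mm) begins 54 mm behind the grasp point. The pads swing forward as they close: fully open they stand 13 mm farther back than shut.
Start: joints at [-73.568, 22.827, 2.584, 88.041, -1.071, 69.15, -2.905], TCP at [0.245, 0.602, 0.234] pointing down, gripper open.
Joint ranges: [-161.44, 161.44], [-28.35, 127.94], [-78.24, 83.42], [0, 140.83], [-78.03, 258.03], [13.02, 114.36], [-168.23, 168.23]. Speed limits (degrees/s): [147.25, 147.25, 180, 180, 180, 180, 180].

## Interface

Orientations are given as [roll, pitch, yaw] about the fixed x, y, z axes, in that order (R = Rz(yaw) Ry(pitch) Rx(roll)).
In Python, from bench import r gives the robot as it stands.
- The arm moves only by the shell command python3 -m inch 'ROWS' [FORCE]. ROWS is JSON, a list that holds one entry, the list of rows, each a list of 7 numbers: the shift along the tool's x, y, z scaled (see below), then the turn, a rotation vector about the tool's x, y, z scaled (see below), then the opening, from 0 (shut) to 1 (fully open). In form: [[[x, y, z, ax, ay, az, gripper], ...]]. A call has 1 to 8 rows; each row is the pose to reach, as a shift and turn from the pose commanded when the call began, along the tool's axes at that moment; what a row does not reach only later rows make up. The controller multiplies each number of a shift by 25 cm and each number of a turn by 30 degrees. A row lasts 1/8 s, in which the tool goes at most 62.5 mm and 10.7 degrees, less where a joint would pass 70% of its speed; a pose out of reach is approached as far as the arm can. A call with a number of a shift or a turn outside -1 to 1 is refused whole. A call with a gripper value outside its range is refused whole. The fingers move at their own pace and stop on an object; FORCE is the grip in N (left out, the last holds). Time passes only in rows, so rows that repeat a pose let the fingers close. It gives the time, the measured TCP pose, the force, the opening and the grip force at its end, in the units of the state.
- r.read_state(): the state, without advancing time (a new reading comes with each control period).
- r.snapshot(name): name is "scene" or "top" or "wrist"; returns the picture (400x640x3 uint8, red, green, blue); there is no depth.
- r.camera_model(name): a dict with "fx", "fy", "cx", "cy" (pixels), "extrinsics" (4x4, takes a point from camera to world coordinates). Camera axes: x right, y down, z forward; pixel columns grow to the right and rows downward; lengths in m; the calibration is good to about 2 mm. A picture is of the moment at which its call begins: read the wrist's pose just before it. camera_model takes no time and is no camera call; for the wrist camera it gives the pose at the moment of the call.
- r.finish_job(): hands the job in; it is judged then, once.
Trained networks look in the newest picture that a camera, given by its name, has taken for a name from the list of things; names that differ only in an ending like _2 or _b are one class to them, and where a whole thing is asked for, a point or a joint stands for the part that bears it (a point fixed in the world has none). Each returns a list of dicts, best first, with "confidence" (0 to 1); they miss things now and then, are a little off and sometimes report something else, mostly with a low value. They report only what shows in the picture. A call takes as long as a camera call. They do not tell look-alikes from the thing itself.
- r.boxes_of(camera, thing): "position" ([x, y, z] in m, in world coordinates, good to about 4 mm: the middle of the surface that is visible of it).
- r.mark_of(camera, thing): "position" ([x, y, z] in m, in world coordinates, good to about 4 mm: a listed point, or the origin of a listed thing).
The state is a dict: "time": time; "qpos": joint angles; "qvel": joint speeds; "tau": joint torques, N m; "eef_pos": TCP position; "orientation": TCP orientation; "wrist_force": force on the tool from outside, world axes, zero at the start; "moment": the same for the moment, N m; "finger_gap": opening from 0.0 (shut) to 1.0 (fully open); "grasp_force": force on a finger pad.
Only numpy, scipy, OpenCV 4.12 (cv2) and the standard library are available. Lean on these libraries where they do the work, as an engineer would, in place of code of your own. Each camera call takes 0.05 s, during which the arm holds its last target. There are 200 camera calls.

## Working session

There is one attempt and no reset: what is moved stays moved. The work goes in short steps, Python scripts to look and compute and a shell command to move; the robot and the scene stay as the last step left them, time stands still between calls to the robot, and variables do not carry over. Pictures are saved under pics/ and viewed, at most 14 in all, crops included, and the job is handed in when it is done.

```bash
mkdir -p pics; ls
python3 - <<'E'
from bench import r
import cv2
for c in("scene","top"):
    cv2.imwrite(f"pics/{c}0.png",r.snapshot(c)[:,:,::-1])
    for t in "glue_bottle bead_jar wire_spool pin_box glue_holder bead_holder spindle box_tray pan wreath".split():
        m=r.camera_model(c)
        import numpy as np
        E=np.linalg.inv(np.array(m["extrinsics"]))
        for d in r.mark_of(c,t):
            p=E@np.r_[d["position"],1]
            print(c,t,np.round(d["position"],3),round(d["confidence"],2),"px",int(m["fx"]*p[0]/p[2]+m["cx"]),int(m["fy"]*p[1]/p[2]+m["cy"]))
s=r.read_state();print(s["time"],s["eef_pos"],s["orientation"])
E
```

```text
pics
scene glue_bottle [ 0.435 -0.142 -0.001] 0.52 px 257 218
scene glue_bottle [ 0.325 -0.119 -0.003] 0.5 px 245 191
scene glue_bottle [ 0.35  -0.054  0.003] 0.49 px 268 185
scene bead_jar [ 0.484 -0.396  0.002] 0.84 px 180 280
scene bead_jar [0.601 0.223 0.002] 0.75 px 393 194
scene wire_spool [0.46  0.008 0.004] 0.67 px 305 198
scene pin_box [0.602 0.222 0.   ] 0.56 px 393 195
scene glue_holder [ 0.614 -0.013  0.004] 0.75 px 331 238
scene glue_holder [0.49  0.375 0.001] 0.72 px 404 150
scene bead_holder [0.414 0.209 0.001] 0.92 px 349 159
scene spindle [ 0.586 -0.22   0.002] 0.68 px 261 271
scene box_tray [ 0.614 -0.012  0.002] 0.74 px 332 238
scene pan [ 0.695 -0.37   0.001] 0.65 px 229 341
scene pan [0.695 0.365 0.002] 0.33 px 450 192
scene wreath [0.695 0.365 0.003] 0.66 px 450 191
top glue_bottle [ 0.354 -0.051  0.002] 0.64 px 348 253
top glue_bottle [ 0.324 -0.112 -0.003] 0.62 px 367 262
top glue_bottle [ 0.386 -0.225  0.002] 0.45 px 401 242
top glue_bottle [ 0.435 -0.148 -0.002] 0.41 px 377 228
top bead_jar [ 0.486 -0.398  0.001] 0.62 px 452 210
top wire_spool [0.458 0.007 0.   ] 0.48 px 330 222
top glue_holder [0.488 0.377 0.   ] 0.65 px 218 216
top bead_holder [ 0.409  0.21  -0.   ] 0.69 px 268 239
top spindle [ 0.582 -0.22   0.002] 0.68 px 397 183
top box_tray [ 0.616 -0.016  0.002] 0.75 px 335 174
top pan [ 0.701 -0.368 -0.001] 0.94 px 439 147
top wreath [0.692 0.367 0.001] 0.65 px 220 155
top wreath [ 0.386 -0.227  0.001] 0.46 px 401 242
top wreath [0.597 0.228 0.001] 0.37 px 262 182
1.1 [0.24460144 0.60224739 0.23392106] [1.79996469e+02 5.32768321e-04 1.57896280e+02]
```

Run:
```python
import cv2
a=cv2.imread("pics/scene0.png")[100:400,100:500];cv2.imwrite("pics/s1.png",cv2.resize(a,(800,600),interpolation=3))
a=cv2.imread("pics/top0.png")[110:320,180:480];cv2.imwrite("pics/t1.png",cv2.resize(a,(800,560),interpolation=3))
```

```text
(no output)
```

View pics/s1.png

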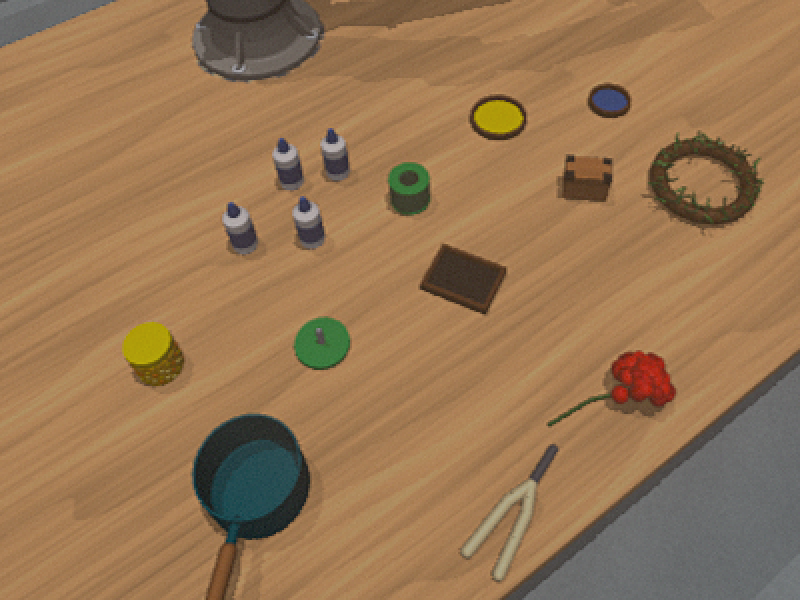

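View pics/t1.png

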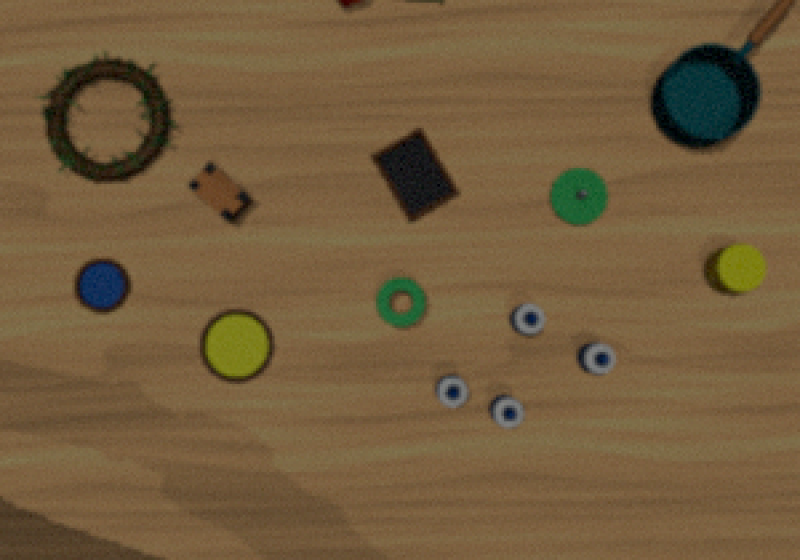

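The scene crop shows four identical glue bottles. In full top-camera pixels they are at (348,253), (367,262), (377,228) and (401,242). In the top view the robot's right (-y) is image right, so the target is (401,242), at about (0.386, -0.226). The other supplies are one of a kind: jar (452,210), spool (330,222), box (262,182). The flowers and pliers at the front edge are distractors. Next I'll check the bottle in a close crop and measure the box and tray angles.

```bash
cat > h.py <<'E'
from bench import r
import numpy as np, cv2
from scipy.spatial.transform import Rotation as R
def go(x,y,z,yaw):
    """print shift and turn units from the measured pose to a tool-down pose"""
    s=r.read_state(); A=R.from_euler("xyz",s["orientation"],degrees=True)
    yaws=s["orientation"][2]; B=R.from_euler("xyz",[180,0,yaw],degrees=True)
    d=A.inv().apply(np.array([x,y,z])-s["eef_pos"])/.25
    print("go",(x,y,z,yaw),"shift",np.round(d,3),"turn",np.round((A.inv()*B).as_rotvec(degrees=True)/30,3))
def ray(m,px,z):
    E=np.array(m["extrinsics"]); d=E[:3,:3]@[(px[0]-m["cx"])/m["fx"],(px[1]-m["cy"])/m["fy"],1]
    return E[:3,3]+d*(z-E[2,3])/d[2]
def see(c,things,name=None):
    m=r.camera_model(c); im=r.snapshot(c)[:,:,::-1].copy(); E=np.linalg.inv(np.array(m["extrinsics"]))
    for t in things:
        for d in r.mark_of(c,t):
            p=E@np.r_[d["position"],1]
            print(t,np.round(d["position"],3),round(d["confidence"],2),"px",int(m["fx"]*p[0]/p[2]+m["cx"]),int(m["fy"]*p[1]/p[2]+m["cy"]))
    if name: cv2.imwrite(f"pics/{name}.png",im)
    return im,m
E
python3 - <<'E'
from h import *
a=cv2.imread("pics/top0.png")
cv2.imwrite("pics/b.png",cv2.resize(a[200:290,320:430],(660,540),interpolation=3))
m=r.camera_model("top")
def P(u,v,z): return ray(m,(180+u*.375,110+v*.375),z)
for n,c,z in(("tray",[(373,156),(421,130),(458,192),(411,220)],.014),("box",[(190,186),(209,165),(254,203),(236,222)],.05)):
    q=np.array([P(*k,z)[:2] for k in c]);e=q[2]-q[1]+q[3]-q[0]
    print(n,q.mean(0),np.linalg.norm(e)/2,np.degrees(np.arctan2(e[1],e[0]))%180)
go(.6,.225,.234,50)
E
```

```text
tray [ 0.61286039 -0.01628371] 0.09121588676362262 28.946162875811183
box [0.59016286 0.21780506] 0.07118352943661775 49.46874401623498
go (0.6, 0.225, 0.234, 50) shift [-1.885 -0.863 -0.   ] turn [ 0.    -0.     3.597]
```

View pics/b.png

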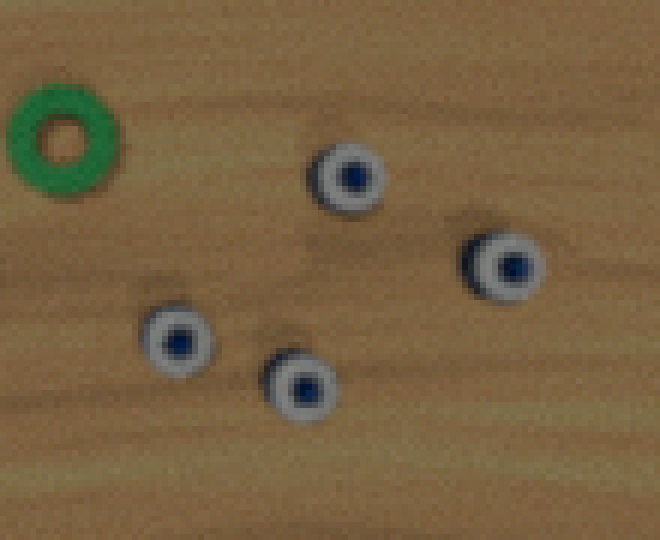

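The crop confirms the choice: the bottle at (505,266), full pixel (404,244), is clearly the rightmost of the four. I'll move towards the box first.

```bash
python3 -m inch '[[[-0.94,-0.43,0,0,0,1,1],[-0.94,-0.43,0,0,0,1,1],[-0.94,-0.43,0,0,0,1,1],[-0.94,-0.43,0,0,0,1,1],[-0.94,-0.43,0,0,0,1,1]]]'; python3 -c "
from h import *
go(.595,.22,.234,50)"
```

```text
time: 1.72
eef_pos: [0.4266, 0.4088, 0.2345]
orientation: [179.9, 0.2, 127.3]
wrist_force: [-0.5, 0.4, 0.1]
finger_gap: 1.002
grasp_force: 0.0
go (0.595, 0.22, 0.234, 50) shift [-1.009  0.078  0.005] turn [0.006 0.003 2.578]
```

```bash
python3 -m inch '[[[-0.97,0.08,0,0,0,1,1],[-0.97,0.08,0,0,0,1,1],[-0.97,0.08,0,0,0,1,1],[-0.97,0.08,0,0,0,1,1],[-0.97,0.08,0,0,0,1,1]]]';  python3 -m inch '[[[0,0,0,0,0,1,1],[0,0,0,0,0,1,1],[0,0,0,0,0,1,1],[0,0,0,0,0,1,1]]]';  python3 -m inch '[[[0,0,0,0,0,0.58,1],[0,0,0,0,0,0.58,1],[0,0,0,0,0,0.58,1]]]'; python3 -c "
from h import *
im,m=see('wrist',['pin_box'],'w1')
print(r.boxes_of('wrist','pin_box')[:2])
go(.595,.22,.234,50)"
```

```text
time: 2.35
eef_pos: [0.5896, 0.2299, 0.2341]
orientation: [179.9, 0.2, 97.4]
wrist_force: [-0.4, 0.5, -0.4]
finger_gap: 0.998
grasp_force: 0.0
time: 2.85
eef_pos: [0.5856, 0.2374, 0.2337]
orientation: [-179.9, -0.0, 68.2]
wrist_force: [0.1, -0.5, -0.7]
finger_gap: 0.997
grasp_force: 0.0
time: 3.22
eef_pos: [0.5861, 0.2364, 0.2338]
orientation: [-180.0, -0.0, 50.8]
wrist_force: [-0.3, -0.2, 0.7]
finger_gap: 0.999
grasp_force: 0.0
pin_box [0.594 0.22  0.   ] 0.85 px 335 171
[{'position': [0.5975, 0.2245, 0.0485], 'confidence': 0.74}]
go (0.595, 0.22, 0.234, 50) shift [-0.027  0.067 -0.   ] turn [-0.001 -0.     0.023]
```

View pics/w1.png

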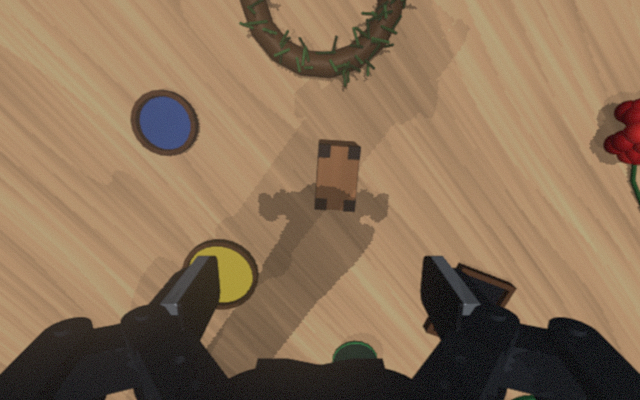

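The wrist picture shows the pin box, top corners near (319,141), (360,143), (355,211) and (316,209), with the fingers on either side and almost parallel to it. I'll work out its angle and centre.

```bash
python3 -c "
from h import *
m=r.camera_model('wrist')
q=np.array([ray(m,k,.05)[:2] for k in [(319,141),(360,143),(355,211),(316,209)]]);e=q[1]+q[0]-q[2]-q[3]
f=q[1]-q[0]+q[2]-q[3]
print(q.mean(0),np.linalg.norm(e)/2,np.linalg.norm(f)/2,np.degrees(np.arctan2(e[1],e[0]))%180,np.degrees(np.arctan2(f[1],f[0]))%180-90)
im=r.snapshot('wrist')[120:230,280:400,::-1]; cv2.imwrite('pics/w1b.png',cv2.resize(im,None,fx=5,fy=5,interpolation=3))
go(.595,.22,.1,49)"
```

```text
[0.59714348 0.22378033] 0.06743721010647598 0.0387967273262421 48.219960622738675 47.769561972384196
go (0.595, 0.22, 0.1, 49) shift [-0.026  0.066  0.536] turn [-0.001 -0.001  0.054]
```

View pics/w1b.png

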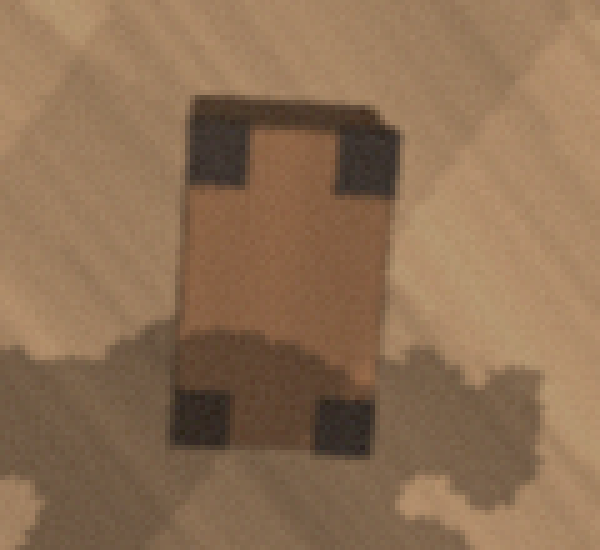

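The crop separates the top face from the far side; the true top corners are about (318,144), (360,146), (355,211) and (314,209). That puts the box near (0.595, 0.2215) at a yaw of about 47.5°. I'll descend and grip it.

```bash
python3 -m inch '[[[-0.02,0.068,0,0,0,0.11,1],[-0.02,0.068,0.3,0,0,0.11,1],[-0.02,0.068,0.55,0,0,0.11,1],[-0.02,0.068,0.77,0,0,0.11,1],[-0.02,0.068,0.77,0,0,0.11,1],[-0.02,0.068,0.77,0,0,0.11,1]]]' 40; python3 -c "
from h import *
go(.595,.2215,.041,47.5)"
```

```text
time: 4.18
eef_pos: [0.5984, 0.2198, 0.0431]
orientation: [179.9, -0.1, 47.1]
wrist_force: [0.7, -0.4, 1.6]
finger_gap: 1.003
grasp_force: 0.0
go (0.595, 0.2215, 0.041, 47.5) shift [-0.004 -0.015  0.008] turn [ 0.003 -0.004 -0.013]
```

```bash
python3 -m inch '[[[0,-0.01,0,0,0,0,0.3],[0,-0.01,0,0,0,0,0.3],[0,-0.01,0,0,0,0,0.3],[0,-0.01,0,0,0,0,0.3],[0,-0.01,0,0,0,0,0.3],[0,-0.01,0,0,0,0,0.3]]]' 40;  python3 -m inch '[[[0,0,0,0,0,0,0.2],[0,0,-0.2,0,0,0,0.2],[0,0,-0.4,0,0,0,0.2],[0,0,-0.5,0,0,0,0.2],[0,0,-0.5,0,0,0,0.2]]]' 40;python3 -c "
from h import *
go(.613,-.0145,.17,30)"
```

```text
time: 4.92
eef_pos: [0.5959, 0.2228, 0.0433]
orientation: [180.0, -0.2, 47.2]
wrist_force: [-0.6, -0.5, 6.1]
finger_gap: 0.45
grasp_force: 40.4
time: 5.55
eef_pos: [0.5961, 0.2226, 0.1687]
orientation: [179.9, -0.3, 47.2]
wrist_force: [-0.4, 0.1, -1.4]
finger_gap: 0.453
grasp_force: 41.5
go (0.613, -0.0145, 0.17, 30) shift [-0.65   0.694 -0.007] turn [ 0.002 -0.009  0.573]
```

```bash
python3 -m inch '[[[-0.4,0.43,-0.1,0,0,0.573,0.2],[-0.4,0.43,-0.1,0,0,0.573,0.2],[-0.4,0.43,-0.1,0,0,0.573,0.2],[-0.4,0.43,-0.1,0,0,0.573,0.2],[-0.4,0.43,-0.1,0,0,0.573,0.2],[-0.4,0.43,-0.1,0,0,0.573,0.2]]]'; python3 -c "
from h import *
im,m=see('wrist',['box_tray','wire_spool','pin_box'],'w2')
go(.613,-.0145,.17,30)"
```

```text
time: 6.3
eef_pos: [0.6052, 0.0785, 0.1905]
orientation: [-179.9, 0.0, 30.2]
wrist_force: [0.1, 0.6, -2.0]
finger_gap: 0.457
grasp_force: 41.5
box_tray [ 0.616 -0.011 -0.001] 0.98 px 402 206
pin_box [0.605 0.077 0.145] 0.82 px 322 226
go (0.613, -0.0145, 0.17, 30) shift [-0.157  0.331  0.085] turn [-0.001  0.     0.003]
```

View pics/w2.png

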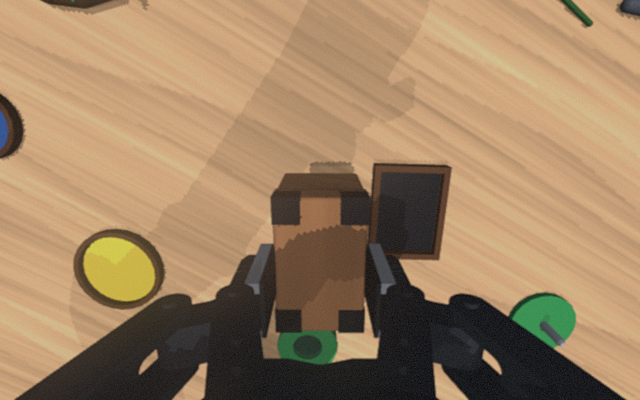

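The box is held square between the pads, seen at (320,255), and the tray lies at (410,210), rotated a few degrees further clockwise. Tray corners: (374,164), (450,167), (440,260), and the fourth is hidden.

```bash
python3 -c "
from h import *
m=r.camera_model('wrist')
a,b,c=[ray(m,k,.014)[:2] for k in [(374,164),(450,167),(440,260)]]
for v in(a-b,b-c): print(np.linalg.norm(v),np.degrees(np.arctan2(v[1],v[0]))%180)
print((a+c)/2)
go(.6145,-.013,.1,28)"
```

```text
0.07162696793011473 117.82748014765168
0.09631401111048413 30.20955171923727
[ 0.6153672  -0.01674294]
go (0.6145, -0.013, 0.1, 28) shift [-0.149  0.329  0.365] turn [-0.001  0.     0.07 ]
```

```bash
python3 -m inch '[[[-0.15,0.334,0,0,0,0.04,0.2],[-0.15,0.334,0,0,0,0.04,0.2],[-0.15,0.334,0.25,0,0,0.04,0.2],[-0.15,0.334,0.45,0,0,0.04,0.2],[-0.15,0.334,0.45,0,0,0.04,0.2],[-0.15,0.334,0.45,0,0,0.04,0.2]]]'; python3 -c "
from h import *
go(.615,-.0145,.050,29)"
```

```text
time: 7.25
eef_pos: [0.6166, -0.0155, 0.0808]
orientation: [179.9, -0.2, 28.8]
wrist_force: [-0.7, 0.4, -0.3]
finger_gap: 0.454
grasp_force: 41.5
go (0.615, -0.0145, 0.05, 29) shift [-0.004 -0.007  0.123] turn [ 0.003 -0.005 -0.006]
```

```bash
python3 -m inch '[[[-0.004,-0.005,0.06,0,0,0,0.2],[-0.004,-0.005,0.12,0,0,0,0.2],[-0.004,-0.005,0.125,0,0,0,0.2],[-0.004,-0.005,0.125,0,0,0,0.2]]]';python3 -m inch '[[[0,0,0,0,0,0,0.75],[0,0,0,0,0,0,0.75],[0,0,0,0,0,0,0.75],[0,0,0,0,0,0,0.75],[0,0,-0.3,0,0,0,1],[0,0,-0.55,0,0,0,1],[0,0,-0.75,0,0,0,1],[0,0,-0.75,0,0,0,1]]]'; python3 -c "
from h import *
go(.459,.0075,.2,60)"
```

```text
time: 7.75
eef_pos: [0.6143, -0.0145, 0.0485]
orientation: [-180.0, -0.1, 28.8]
wrist_force: [-1.4, 0.7, 6.0]
finger_gap: 0.454
grasp_force: 43.8
time: 8.75
eef_pos: [0.6169, -0.0157, 0.241]
orientation: [179.7, -0.6, 28.8]
wrist_force: [1.1, -0.2, 0.1]
finger_gap: 1.002
grasp_force: 0.0
go (0.459, 0.0075, 0.2, 60) shift [-0.51  -0.386  0.157] turn [ 0.014 -0.017 -1.04 ]
```

```bash
python3 -m inch '[[[-0.51,-0.386,0.16,0,0,-1,1],[-0.51,-0.386,0.16,0,0,-1,1],[-0.51,-0.386,0.16,0,0,-1,1],[-0.51,-0.386,0.16,0,0,-1,1],[-0.51,-0.386,0.16,0,0,-1,1]]]'; python3 -c "
from h import *
see('wrist',['wire_spool','pin_box','box_tray'],'w3')
see('top',['wire_spool','pin_box'])
go(.459,.0075,.038,60)"
```

```text
time: 9.38
eef_pos: [0.4559, 0.0085, 0.1952]
orientation: [179.9, -0.0, 58.8]
wrist_force: [2.4, 0.5, 0.3]
finger_gap: 1.0
grasp_force: 0.0
wire_spool [ 0.455  0.005 -0.003] 0.77 px 321 175
pin_box [ 0.611 -0.016  0.002] 0.73 px 475 111
pin_box [ 0.618 -0.007  0.01 ] 0.81 px 332 174
pin_box [ 0.617 -0.012  0.001] 0.41 px 334 174
go (0.459, 0.0075, 0.038, 60) shift [0.004 0.012 0.629] turn [ 0.001  0.001 -0.041]
```

View pics/w3.png

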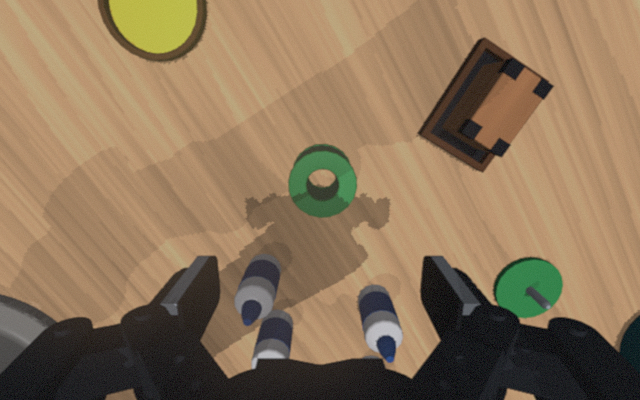

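The spool's top ring is centred near (322,185). The box sits in its tray at about (508,106), leaning in the picture only through parallax. I'll check both numerically.

```bash
python3 -c "
from h import *
m=r.camera_model('wrist')
print(np.mean([ray(m,k,.056)[:2] for k in [(516,58),(553,88),(501,155),(464,128)]],0))
print(np.mean([ray(m,k,.05)[:2] for k in [(289,184),(357,184),(322,217)]][:2],0), [ray(m,k,.05)[:2] for k in [(289,184),(357,184),(322,217)]])
"
```

```text
[ 0.61457827 -0.0140575 ]
[0.45738782 0.00762155] [array([0.43244187, 0.02273796]), array([ 0.48233378, -0.00749486]), array([ 0.44114969, -0.01761484])]
```

```bash
python3 -m inch '[[[0,0.007,0.2,0,0,0,1],[0,0.007,0.4,0,0,0,1],[0,0.007,0.6,0,0,0,1],[0,0.007,0.637,0,0,0,1],[0,0.007,0.637,0,0,0,1],[0,0.007,0.637,0,0,0,1]]]';  python3 -m inch '[[[0,0,0,0,0,0,0.5],[0,0,0,0,0,0,0.5],[0,0,0,0,0,0,0.5],[0,0,0,0,0,0,0.5],[0,0,0,0,0,0,0.5]]]' 40; python3 -m inch '[[[0,0,-0.2,0,0,0,0.4],[0,0,-0.4,0,0,0,0.4],[0,0,-0.5,0,0,0,0.4],[0,0,-0.5,0,0,0,0.4]]]' 40;python3 -c "
from h import *
go(.584,-.22,.17,60)"
```

```text
time: 10.48
eef_pos: [0.4586, 0.0077, 0.0377]
orientation: [179.8, -0.2, 58.8]
wrist_force: [0.2, -0.0, -0.1]
finger_gap: 1.0
grasp_force: 0.0
time: 11.1
eef_pos: [0.4579, 0.0079, 0.0376]
orientation: [179.9, -0.1, 58.8]
wrist_force: [-2.6, -0.3, 11.7]
finger_gap: 0.679
grasp_force: 40.1
time: 11.6
eef_pos: [0.4583, 0.008, 0.1629]
orientation: [179.8, -0.3, 58.8]
wrist_force: [-0.1, 0.4, -1.0]
finger_gap: 0.675
grasp_force: 43.5
go (0.584, -0.22, 0.17, 60) shift [-0.52   0.902 -0.028] turn [ 0.006 -0.009 -0.039]
```

```bash
python3 -m inch '[[[-0.34,0.59,-0.08,0,0,0,0.4],[-0.34,0.59,-0.08,0,0,0,0.4],[-0.34,0.59,-0.08,0,0,0,0.4],[-0.34,0.59,-0.08,0,0,0,0.4],[-0.34,0.59,-0.08,0,0,0,0.4]]]'; python3 -c "
from h import *
im,m=see('wrist',['spindle','wire_spool'],'w4')
h=cv2.cvtColor(im,40)
k=cv2.inRange(h,(50,120,70),(75,255,255)); n,l,st,ce=cv2.connectedComponentsWithStats(k)
for i in range(1,n):
    if st[i,4]>300: print(st[i],ce[i].round(1),ray(m,st[i,:2]+st[i,2:4]/2,.008).round(4))
go(.584,-.22,.17,60)"
```

```text
time: 12.22
eef_pos: [0.5377, -0.1409, 0.1792]
orientation: [-179.8, 0.0, 58.8]
wrist_force: [-1.7, -0.2, -0.8]
finger_gap: 0.677
grasp_force: 43.6
spindle [ 0.588 -0.216  0.002] 0.78 px 405 214
wire_spool [ 0.539 -0.14   0.143] 0.65 px 323 230
[  253   184   186   150 10361] [353.2 251.5] [ 0.5153 -0.2249  0.008 ]
go (0.584, -0.22, 0.17, 60) shift [-0.18   0.323  0.039] turn [-0.004 -0.001 -0.035]
```

View pics/w4.png

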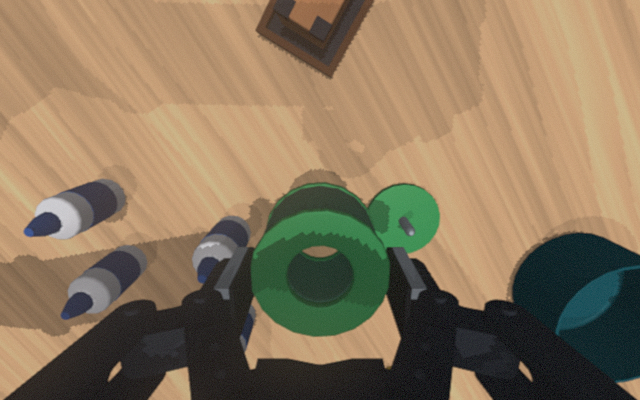

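The spool is held upright. The spindle disc is at (404,217), with the pin base near (403,219) and its tip near (410,232).

```bash
python3 -c "
from h import *
m=r.camera_model('wrist')
print(ray(m,(404,217),.008),ray(m,(409.5,231),.04),ray(m,(403,218.5),.008))
go(.5845,-.2195,.1,60)"
```

```text
[ 0.58635578 -0.21435444  0.008     ] [ 0.58335476 -0.21449307  0.04      ] [ 0.58482722 -0.21522724  0.008     ]
go (0.5845, -0.2195, 0.1, 60) shift [-0.178  0.324  0.319] turn [-0.004 -0.001 -0.035]
```

```bash
python3 -m inch '[[[-0.168,0.32,0,0,0,0,0.4],[-0.168,0.32,0,0,0,0,0.4],[-0.168,0.32,0.2,0,0,0,0.4],[-0.168,0.32,0.3,0,0,0,0.4],[-0.168,0.32,0.3,0,0,0,0.4],[-0.168,0.32,0.3,0,0,0,0.4]]]'; python3 -c "
from h import *
im,m=see('wrist',['spindle','wire_spool'],'w5')
go(.585,-.217,.0465,59)"
```

```text
time: 13.12
eef_pos: [0.5864, -0.2186, 0.1071]
orientation: [179.9, -0.0, 58.9]
wrist_force: [0.5, -0.4, -0.1]
finger_gap: 0.676
grasp_force: 43.7
wire_spool [ 0.586 -0.223  0.071] 0.88 px 325 238
go (0.585, -0.217, 0.0465, 59) shift [ 0.003 -0.01   0.244] turn [ 0.005 -0.002 -0.005]
```

View pics/w5.png

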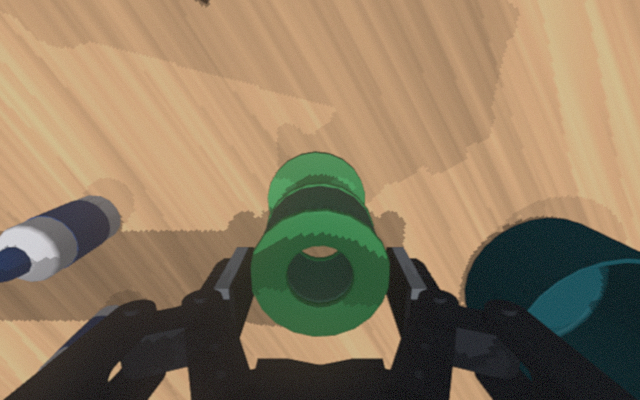

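The held spool covers the pin. Behind it the disc shows with edges at columns 268 and 365 and its top at row 152, so its centre is near (316.5,200).

```bash
python3 -c "
from h import *
m=r.camera_model('wrist')
p=ray(m,(316.5,152),.008);print(p,p[:2]-.036*np.array([.517,.856]),ray(m,(268,198),.008),ray(m,(365,198),.008))
"
```

```text
[ 0.602051   -0.18753644  0.008     ] [ 0.583439   -0.21835244] [ 0.55432221 -0.19794457  0.008     ] [ 0.61483183 -0.23456921  0.008     ]
```

```bash
python3 -m inch '[[[0,-0.012,0.1,0,0,0,0.4],[0,-0.012,0.16,0,0,0,0.4],[0,-0.012,0.22,0,0,0,0.4],[0,-0.012,0.245,0,0,0,0.4],[0,-0.012,0.245,0,0,0,0.4]]]'
```

```text
time: 13.9
eef_pos: [0.5827, -0.2172, 0.0459]
orientation: [-179.9, -0.1, 58.8]
wrist_force: [-4.0, 1.5, 8.9]
finger_gap: 0.672
grasp_force: 44.4
```

```bash
python3 -m inch '[[[0,0,0,0,0,0,1],[0,0,0,0,0,0,1],[0,0,0,0,0,0,1],[0,0,-0.3,0,0,0,1],[0,0,-0.55,0,0,0,1],[0,0,-0.7,0,0,0,1],[0,0,-0.7,0,0,0,1]]]'; python3 -c "
from h import *
see('scene',['wire_spool','bead_jar'])
go(.485,-.397,.2,59)"
```

```text
time: 14.78
eef_pos: [0.5855, -0.2191, 0.2245]
orientation: [179.5, -0.1, 58.8]
wrist_force: [-0.3, 0.6, -0.3]
finger_gap: 1.002
grasp_force: 0.0
wire_spool [ 0.583 -0.218  0.011] 0.9 px 260 269
wire_spool [ 0.384 -0.225 -0.003] 0.66 px 222 221
bead_jar [ 0.487 -0.397  0.002] 0.91 px 180 281
go (0.485, -0.397, 0.2, 59) shift [-0.818  0.04   0.074] turn [-0.004  0.    -0.006]
```

```bash
python3 -m inch '[[[-0.815,0.04,0.1,0,0,0,1],[-0.815,0.04,0.1,0,0,0,1],[-0.815,0.04,0.1,0,0,0,1],[-0.815,0.04,0.1,0,0,0,1],[-0.815,0.04,0.1,0,0,0,1],[-0.815,0.04,0.1,0,0,0,1]]]'; python3 -c "
from h import *
im,m=see('wrist',['bead_jar','wire_spool','spindle'],'w6')
k=cv2.inRange(cv2.cvtColor(im,40),(22,150,110),(35,255,255)); n,l,st,ce=cv2.connectedComponentsWithStats(k)
for i in range(1,n):
    if st[i,4]>300: print(st[i],ce[i].round(1),ray(m,st[i,:2]+st[i,2:4]/2,.062).round(4))
go(.486,-.397,.045,59)"
```

```text
time: 15.68
eef_pos: [0.4877, -0.3944, 0.1937]
orientation: [-179.9, -0.1, 59.0]
wrist_force: [0.1, -0.1, -0.7]
finger_gap: 1.004
grasp_force: 0.0
bead_jar [ 0.486 -0.395  0.002] 0.55 px 320 174
[ 288  158   68   66 2626] [322.5 195.7] [ 0.4872 -0.3964  0.062 ]
go (0.486, -0.397, 0.045, 59) shift [-0.01  -0.001  0.598] turn [-0.    -0.002 -0.   ]
```

View pics/w6.png

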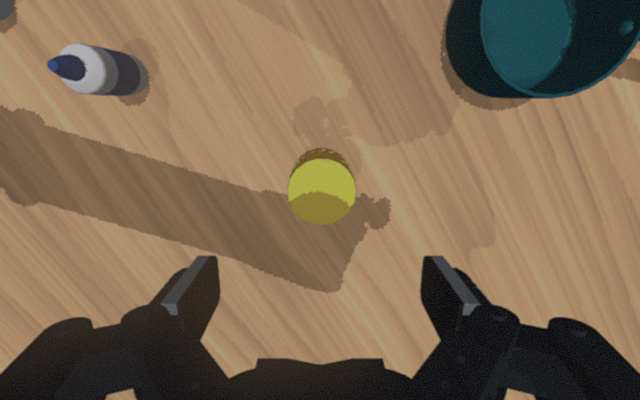

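The jar lid is centred at (322,191), which gives (0.487, -0.396), between the fingers and clear of the pan. I'll descend, grip and lift it.

```bash
python3 -m inch '[[[-0.007,0.002,0.2,0,0,0,1],[-0.007,0.002,0.4,0,0,0,1],[-0.007,0.002,0.595,0,0,0,1],[-0.007,0.002,0.595,0,0,0,1],[-0.007,0.002,0.595,0,0,0,1]]]';  python3 -m inch '[[[0,0,0,0,0,0,0.5],[0,0,0,0,0,0,0.5],[0,0,0,0,0,0,0.5],[0,0,0,0,0,0,0.5],[0,0,0,0,0,0,0.5]]]' 40; python3 -m inch '[[[0,0,-0.2,0,0,0,0.4],[0,0,-0.4,0,0,0,0.4],[0,0,-0.6,0,0,0,0.4],[0,0,-0.6,0,0,0,0.4],[0,0,-0.6,0,0,0,0.4]]]' 40;python3 -c "
from h import *
go(.411,.21,.2,110)"
```

```text
time: 16.5
eef_pos: [0.4868, -0.3994, 0.0477]
orientation: [179.8, 0.0, 58.8]
wrist_force: [0.4, -0.6, 0.9]
finger_gap: 1.001
grasp_force: 0.0
time: 17.12
eef_pos: [0.4867, -0.3995, 0.0485]
orientation: [179.8, -0.0, 58.8]
wrist_force: [-1.8, 1.9, 7.2]
finger_gap: 0.66
grasp_force: 41.5
time: 17.75
eef_pos: [0.4853, -0.398, 0.1957]
orientation: [-180.0, -0.1, 58.8]
wrist_force: [0.4, -0.3, -2.6]
finger_gap: 0.657
grasp_force: 43.8
go (0.411, 0.21, 0.2, 110) shift [ 1.927 -1.514 -0.015] turn [ 0.    -0.002 -1.706]
```

```bash
python3 -m inch '[[[0.96,-0.757,-0.03,0,0,-0.85,0.4],[0.96,-0.757,-0.03,0,0,-0.85,0.4],[0.96,-0.757,-0.03,0,0,-0.85,0.4],[0.96,-0.757,-0.03,0,0,-0.85,0.4],[0.96,-0.757,-0.03,0,0,-0.85,0.4],[0.96,-0.757,-0.03,0,0,-0.85,0.4]]]'; python3 -c "
from h import *
go(.411,.21,.2,110);go(.415,.12,.2,110)"
```

```text
time: 18.5
eef_pos: [0.4465, -0.0898, 0.2018]
orientation: [-179.8, -0.1, 84.9]
wrist_force: [0.2, -1.0, -0.8]
finger_gap: 0.655
grasp_force: 43.8
go (0.411, 0.21, 0.2, 110) shift [ 1.182 -0.249  0.011] turn [-0.006 -0.006 -0.838]
go (0.415, 0.12, 0.2, 110) shift [ 0.824 -0.201  0.01 ] turn [-0.006 -0.006 -0.838]
```

```bash
python3 -m inch '[[[0.8,-0.2,0.01,0,0,-0.2,0.4],[0.8,-0.2,0.01,0,0,-0.2,0.4],[0.8,-0.2,0.01,0,0,-0.2,0.4],[0.8,-0.2,0.01,0,0,-0.2,0.4],[0.8,-0.2,0.01,0,0,-0.2,0.4],[0.8,-0.2,0.01,0,0,-0.2,0.4]]]'; python3 -c "
from h import *
im,m=see('wrist',['bead_holder'],'w7')
k=cv2.inRange(cv2.cvtColor(im,40),(22,150,110),(35,255,255)); n,l,st,ce=cv2.connectedComponentsWithStats(k)
for i in range(1,n):
    if st[i,4]>300: print(st[i],ce[i].round(1),ray(m,st[i,:2]+st[i,2:4]/2,.005).round(4))
go(.411,.21,.2,91)"
```

```text
time: 19.25
eef_pos: [0.418, 0.1066, 0.2003]
orientation: [-179.9, 0.1, 90.1]
wrist_force: [-0.1, -0.7, -0.8]
finger_gap: 0.658
grasp_force: 43.8
bead_holder [ 0.409  0.209 -0.003] 0.76 px 312 63
[  252   207   136   124 13163] [319.9 268.5] [ 4.17e-01 -2.00e-04  5.00e-03]
go (0.411, 0.21, 0.2, 91) shift [ 0.413 -0.028  0.002] turn [-0.001  0.001 -0.03 ]
```

View pics/w7.png

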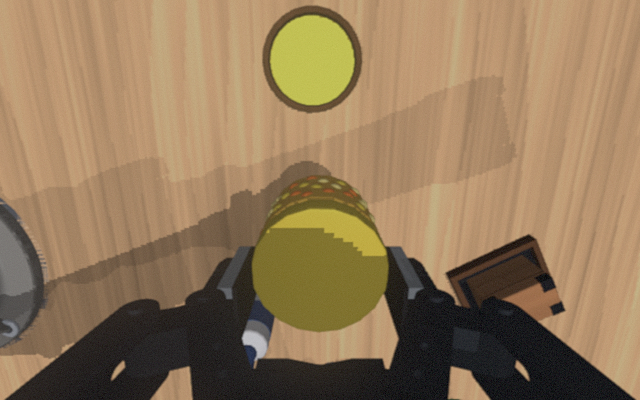

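The jar is upright between the pads, and the bead holder's rim runs over columns 263–361 and rows 6–112, so its centre is near (312,59).

```bash
python3 -c "
from h import *
m=r.camera_model('wrist')
print(ray(m,(312,59),.012), ray(m,(312,58.5),.006))
go(.410,.2085,.1,90)"; python3 -m inch '[[[0.41,-0.03,0,0,0,0,0.4],[0.41,-0.03,0,0,0,0,0.4],[0.41,-0.03,0.2,0,0,0,0.4],[0.41,-0.03,0.4,0,0,0,0.4],[0.41,-0.03,0.4,0,0,0,0.4],[0.41,-0.03,0.4,0,0,0,0.4]]]'; python3 -c "
from h import *
go(.411,.2085,.053,90)"
```

```text
[0.40969551 0.21188423 0.012     ] [0.40955534 0.21291579 0.006     ]
go (0.41, 0.2085, 0.1, 90) shift [ 0.407 -0.032  0.402] turn [-0.001  0.001  0.004]
time: 20.1
eef_pos: [0.4115, 0.2111, 0.1024]
orientation: [179.9, -0.1, 90.2]
wrist_force: [-0.0, -0.0, -0.3]
finger_gap: 0.656
grasp_force: 43.8
go (0.411, 0.2085, 0.053, 90) shift [-0.01  -0.003  0.198] turn [ 0.004 -0.002  0.007]
```

```bash
python3 -m inch '[[[0,-0.003,0.1,0,0,0,0.4],[0,-0.003,0.17,0,0,0,0.4],[0,-0.003,0.198,0,0,0,0.4],[0,-0.003,0.2,0,0,0,0.4],[0,-0.003,0.2,0,0,0,0.4]]]';python3 -m inch '[[[0,0,0,0,0,0,1],[0,0,0,0,0,0,1],[0,0,0,0,0,0,1],[0,0,-0.3,0,0,0,1],[0,0,-0.55,0,0,0,1],[0,0,-0.7,0,0,0,1],[0,0,-0.7,0,0,0,1]]]'; python3 -c "
from h import *
for c in('scene','top'): see(c,['wire_spool','bead_jar','pin_box','glue_bottle','spindle'],c+'9')
go(.386,-.226,.22,60)"
```

```text
time: 20.72
eef_pos: [0.4107, 0.212, 0.0525]
orientation: [179.8, -0.1, 90.3]
wrist_force: [-0.5, -1.2, 5.1]
finger_gap: 0.653
grasp_force: 44.5
time: 21.6
eef_pos: [0.4117, 0.2126, 0.2299]
orientation: [179.6, -0.3, 90.3]
wrist_force: [0.3, 0.5, -1.6]
finger_gap: 1.003
grasp_force: 0.0
wire_spool [ 0.584 -0.215  0.011] 0.7 px 261 268
bead_jar [0.408 0.214 0.007] 0.77 px 349 156
pin_box [ 0.618 -0.015  0.004] 0.65 px 332 239
glue_bottle [ 0.436 -0.144  0.002] 0.73 px 256 218
glue_bottle [ 0.383 -0.223 -0.001] 0.68 px 223 220
glue_bottle [ 0.353 -0.051  0.001] 0.61 px 269 185
glue_bottle [ 0.322 -0.115 -0.002] 0.6 px 245 189
spindle [ 0.583 -0.216 -0.002] 0.52 px 261 270
wire_spool [ 0.583 -0.219  0.006] 0.69 px 397 183
pin_box [ 0.618 -0.011  0.01 ] 0.86 px 334 174
glue_bottle [ 0.432 -0.145  0.002] 0.7 px 376 229
glue_bottle [ 0.384 -0.227  0.002] 0.57 px 401 243
glue_bottle [ 0.354 -0.05   0.001] 0.45 px 348 254
glue_bottle [ 0.326 -0.112 -0.001] 0.43 px 367 261
spindle [ 0.582 -0.22   0.008] 0.53 px 397 183
spindle [ 0.584 -0.218  0.002] 0.51 px 396 182
go (0.386, -0.226, 0.22, 60) shift [-1.748 -0.102  0.023] turn [-1.00e-03  1.00e-03  1.01e+00]
```

```bash
python3 -m inch '[[[-0.9,0.15,0,0,0,0.5,1],[-0.9,0.15,0,0,0,0.5,1],[-0.9,0.15,0,0,0,0.5,1],[-0.9,0.15,0,0,0,0.5,1],[-0.9,0.15,0,0,0,0.5,1]]]'; python3 -c "
from h import *
go(.385,-.225,.22,60)"
```

```text
time: 22.82
eef_pos: [0.4481, -0.0172, 0.2261]
orientation: [180.0, 0.0, 74.9]
wrist_force: [-0.3, 0.9, 0.4]
finger_gap: 0.999
grasp_force: 0.0
go (0.385, -0.225, 0.22, 60) shift [-0.868 -0.027  0.025] turn [0.002 0.001 0.496]
```

```bash
python3 -m inch '[[[-0.868,-0.027,0.025,0,0,0.5,1],[-0.868,-0.027,0.025,0,0,0.5,1],[-0.868,-0.027,0.025,0,0,0.5,1],[-0.868,-0.027,0.025,0,0,0.5,1],[-0.868,-0.027,0.025,0,0,0.5,1],[-0.868,-0.027,0.025,0,0,0.5,1]]]'; python3 -c "
from h import *
im,m=see('wrist',['glue_bottle'],'w8')
print(r.boxes_of('wrist','glue_bottle')[:3])
go(.385,-.225,.05,60)"
```

```text
time: 23.58
eef_pos: [0.3871, -0.2201, 0.2195]
orientation: [-180.0, -0.0, 60.4]
wrist_force: [-0.4, 0.6, -0.9]
finger_gap: 1.002
grasp_force: 0.0
glue_bottle [ 0.351 -0.051  0.002] 0.96 px 200 35
glue_bottle [ 0.431 -0.143  0.003] 0.72 px 321 79
glue_bottle [ 0.324 -0.118 -0.001] 0.72 px 218 112
glue_bottle [ 0.384 -0.225  0.001] 0.68 px 320 173
[{'position': [0.3554, -0.0588, 0.0677], 'confidence': 0.9}, {'position': [0.429, -0.1447, 0.0744], 'confidence': 0.88}, {'position': [0.3886, -0.2167, 0.0728], 'confidence': 0.84}]
go (0.385, -0.225, 0.05, 60) shift [-0.021  0.002  0.678] turn [-0.001 -0.001  0.017]
```

View pics/w8.png

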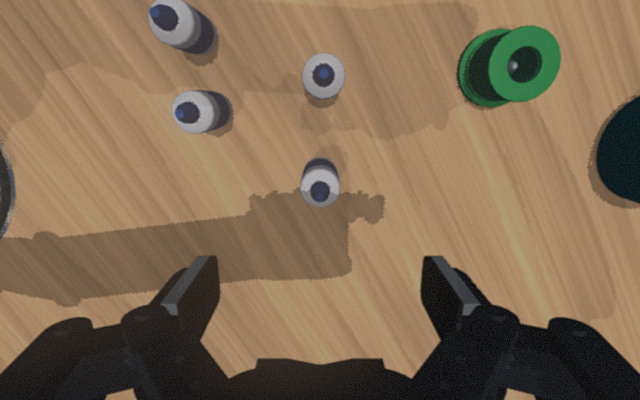

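The chosen bottle is at (320,185), centred between the fingers, and the nearest other bottle at (323,75) lies outside the jaw line. The spool at the right sits over its pin.

```bash
python3 -m inch '[[[-0.018,0.002,0.2,0,0,0,1],[-0.018,0.002,0.4,0,0,0,1],[-0.018,0.002,0.58,0,0,0,1],[-0.018,0.002,0.655,0,0,0,1],[-0.018,0.002,0.655,0,0,0,1]]]';  python3 -m inch '[[[0,0,0,0,0,0,0.3],[0,0,0,0,0,0,0.3],[0,0,0,0,0,0,0.3],[0,0,0,0,0,0,0.3],[0,0,0,0,0,0,0.3],[0,0,0,0,0,0,0.3]]]' 35; python3 -m inch '[[[0,0,-0.2,0,0,0,0.2],[0,0,-0.4,0,0,0,0.2],[0,0,-0.6,0,0,0,0.2],[0,0,-0.6,0,0,0,0.2],[0,0,-0.6,0,0,0,0.2]]]' 35;python3 -c "
from h import *
go(.44,.0,.22,90)"
```

```text
time: 24.35
eef_pos: [0.3838, -0.2247, 0.0546]
orientation: [-179.8, 0.0, 60.4]
wrist_force: [-0.2, 0.0, 0.2]
finger_gap: 0.997
grasp_force: 0.0
time: 25.1
eef_pos: [0.3853, -0.2261, 0.0569]
orientation: [179.9, -0.1, 60.3]
wrist_force: [-1.9, 1.2, 6.4]
finger_gap: 0.399
grasp_force: 34.2
time: 25.72
eef_pos: [0.3842, -0.2254, 0.2055]
orientation: [-180.0, -0.1, 60.3]
wrist_force: [1.0, 0.2, -1.3]
finger_gap: 0.398
grasp_force: 35.6
go (0.44, 0.0, 0.22, 90) shift [ 0.894 -0.252 -0.057] turn [-0.001 -0.002 -0.989]
```

```bash
python3 -m inch '[[[0.894,-0.252,-0.057,0,0,-1,0.2],[0.894,-0.252,-0.057,0,0,-1,0.2],[0.894,-0.252,-0.057,0,0,-1,0.2],[0.894,-0.252,-0.057,0,0,-1,0.2],[0.894,-0.252,-0.057,0,0,-1,0.2],[0.894,-0.252,-0.057,0,0,-1,0.2]]]'; python3 -m inch '[[[0.95,0.0,0,0,0,-0.7,0.2],[0.95,0.0,0,0,0,-0.7,0.2],[0.95,0.0,0,0,0,-0.7,0.2],[0.95,0.0,0,0,0,-0.7,0.2],[0.95,0.0,0,0,0,-0.7,0.2]]]'; python3 -c "
from h import *
im,m=see('wrist',['glue_holder'],'w9')
go(.489,.376,.22,111)"
```

```text
time: 26.48
eef_pos: [0.4394, -0.0015, 0.2187]
orientation: [-179.8, 0.1, 90.3]
wrist_force: [-0.3, 0.6, -0.7]
finger_gap: 0.403
grasp_force: 35.6
time: 27.1
eef_pos: [0.4386, 0.2396, 0.2191]
orientation: [-179.9, 0.0, 111.6]
wrist_force: [0.0, -0.6, -0.9]
finger_gap: 0.396
grasp_force: 35.6
glue_holder [0.488 0.373 0.002] 0.78 px 418 62
go (0.489, 0.376, 0.22, 111) shift [ 0.455  0.389 -0.004] turn [-0.004  0.003  0.007]
```

View pics/w9.png

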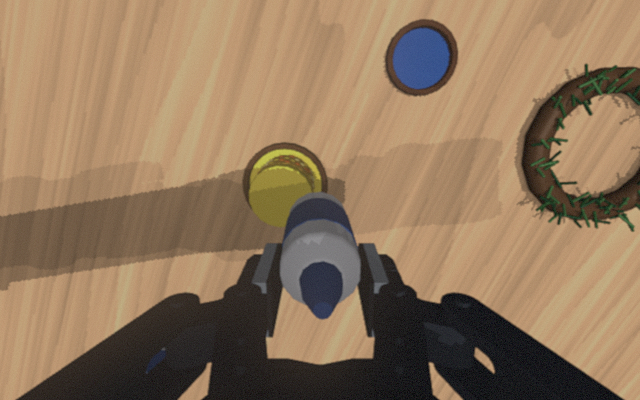

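The bottle is held upright. The glue holder's rim runs over columns 386–458 and rows 19–96, so its centre is near (422,57.5). The jar sits in its own holder, and the wreath is well clear on the right.

```bash
python3 -c "
from h import *
m=r.camera_model('wrist')
print(ray(m,(422,57.5),.012))
go(.489,.3755,.12,111)"; python3 -m inch '[[[0.455,0.389,0,0,0,0,0.2],[0.455,0.389,0,0,0,0,0.2],[0.455,0.389,0,0,0,0,0.2],[0.455,0.389,0.2,0,0,0,0.2],[0.455,0.389,0.4,0,0,0,0.2],[0.455,0.389,0.4,0,0,0,0.2],[0.455,0.389,0.4,0,0,0,0.2]]]'; python3 -c "
from h import *
go(.489,.3755,.0605,111)"
```

```text
[0.48855535 0.37027651 0.012     ]
go (0.489, 0.3755, 0.12, 111) shift [0.453 0.389 0.396] turn [-0.004  0.003  0.007]
time: 28.08
eef_pos: [0.4905, 0.3772, 0.122]
orientation: [179.8, -0.0, 111.2]
wrist_force: [-0.9, 0.2, 0.1]
finger_gap: 0.399
grasp_force: 35.6
go (0.489, 0.3755, 0.0605, 111) shift [-0.004 -0.009  0.246] turn [ 0.005 -0.     0.005]
```

```bash
python3 -m inch '[[[-0.01,-0.009,0.1,0,0,0,0.2],[-0.01,-0.009,0.18,0,0,0,0.2],[-0.01,-0.009,0.23,0,0,0,0.2],[-0.01,-0.009,0.245,0,0,0,0.2],[-0.01,-0.009,0.245,0,0,0,0.2],[-0.01,-0.009,0.245,0,0,0,0.2]]]'; python3 -c "
from h import *
go(.489,.374,.0605,111)"
```

```text
time: 28.82
eef_pos: [0.4877, 0.3755, 0.061]
orientation: [180.0, -0.1, 111.3]
wrist_force: [-2.4, -2.6, 8.4]
finger_gap: 0.395
grasp_force: 36.5
go (0.489, 0.374, 0.0605, 111) shift [-0.007  0.003  0.002] turn [ 0.001 -0.002  0.01 ]
```

```bash
python3 -m inch '[[[0,0,0,0,0,0,0.6],[0,0,0,0,0,0,0.8],[0,0,0,0,0,0,0.8],[0,0,0,0,0,0,0.8],[0,0,-0.1,0,0,0,0.9],[0,0,-0.3,0,0,0,0.9],[0,0,-0.55,0,0,0,0.9],[0,0,-0.55,0,0,0,0.9]]]';  python3 -m inch '[[[-0.5,0,-0.1,0,0,0,1],[-0.5,0,-0.1,0,0,0,1],[-0.5,0,-0.1,0,0,0,1],[-0.5,0,-0.1,0,0,0,1]]]'; python3 -c "
from h import *
L='glue_bottle glue_holder bead_jar bead_holder wire_spool pin_box'.split()
im,m=see('wrist',L)
a,_=see('scene',L)
cv2.imwrite('pics/end.png',np.vstack([cv2.resize(im[:300],(640,300)),a[130:300,200:520].repeat(2,0).repeat(2,1)[:300]]))"
```

```text
time: 29.82
eef_pos: [0.4907, 0.377, 0.2024]
orientation: [179.4, -0.2, 111.3]
wrist_force: [0.5, -0.7, -0.6]
finger_gap: 0.899
grasp_force: 0.0
time: 30.32
eef_pos: [0.5323, 0.2585, 0.2206]
orientation: [-179.9, -0.0, 111.3]
wrist_force: [-0.7, 0.7, -0.6]
finger_gap: 1.002
grasp_force: 0.0
glue_bottle [0.485 0.377 0.007] 0.89 px 320 37
glue_holder [0.489 0.375 0.003] 0.9 px 322 41
bead_jar [0.408 0.214 0.006] 0.63 px 196 166
glue_bottle [ 0.325 -0.112 -0.004] 0.84 px 247 190
glue_bottle [ 0.35  -0.051  0.004] 0.84 px 268 184
glue_bottle [ 0.434 -0.143 -0.002] 0.64 px 256 219
glue_bottle [ 0.697 -0.37   0.002] 0.47 px 229 342
glue_holder [0.493 0.376 0.001] 0.74 px 405 151
glue_holder [ 0.695  0.368 -0.001] 0.36 px 451 192
glue_holder [0.411 0.214 0.005] 0.24 px 350 157
bead_jar [0.41  0.216 0.007] 0.82 px 350 156
bead_holder [0.412 0.21  0.002] 0.52 px 349 159
bead_holder [ 0.493  0.374 -0.001] 0.39 px 404 152
wire_spool [ 0.584 -0.217  0.01 ] 0.63 px 261 269
wire_spool [ 0.584 -0.218  0.002] 0.48 px 261 270
pin_box [ 0.619 -0.016  0.007] 0.72 px 332 239
```

View pics/end.png

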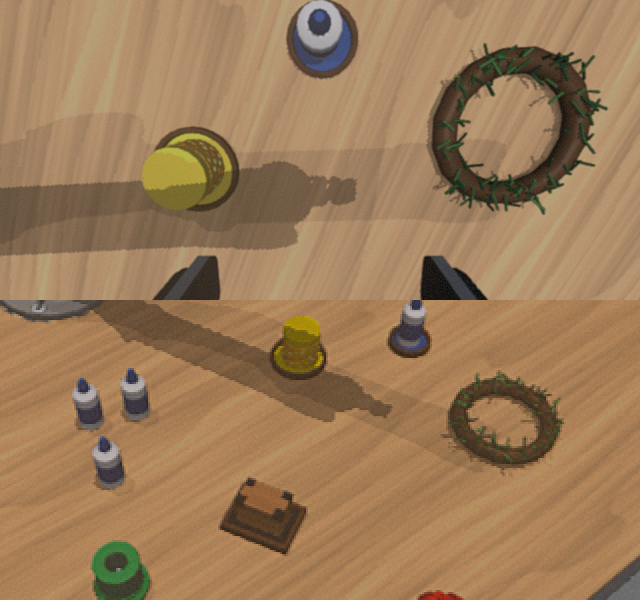

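In the wrist view (top) the bottle stands in the blue-pad holder at (320,35) and the jar in the yellow one at (190,168). The scene view (below) shows the box in its tray at (265,510), the spool on its spindle at (120,570), and the wreath in place. The gripper is clear of everything.

```bash
python3 -c "
from bench import r
print(r.finish_job())"
```

```text
the job is handed in; nothing more can be done
None
```

All four supplies stand in their holders, the glue bottle placed last and everything released; the job is handed in, but the hand-in returned no verdict.

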